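Lock the cam cap onto the buffer tank's filling neck

TASK

Put the blue coupler cap over the steel neck of the buffer tank, its cam arms still raised, and seat it on the gasket, feeling for the neck rather than forcing it. Then swing both white cam arms down together, keeping step with each other, until they lie fully home against the cap's sides, using only gentle force, and let go. Leave the gel stand, timer and spanner where they are.

Things in the scene. Friction and masses are not known exactly. Their poses are not given: they have to be found in the camera images.
- cap: Blue round coupler cap, open mouth below, 43 mm in diameter, 46 mm tall, 0.2 kg with its arms; it stands mouth down on the bench. Origin: centre of the mouth's rim (underside), z up. Bore 34 mm wide, 35 mm deep. White cam arms on its own +y and -y sides pivot 19 mm above the rim, 23.5 mm from the axis, between lugs reaching 24.5 mm out; its own +x and -x sides are plain, for gripping.
- cap_top (a point): Centre of the cap's closed top, 46 mm above the rim. Each arm's cam lobe bites into the neck's groove when the arm goes down and draws the cap about 1 mm down onto the gasket; if the cap sits over 4 mm too high the lobes jam on the neck. More than 50 N on one arm is too much.
- cam_a (a joint): White cam arm on the cap's +y side, 14 mm wide (18 at its end), 5.5 mm thick. 0: raised 30 degrees above level, pointing outwards; 0.52: level; 2.09 (stop): straight down along the side, locked. Starts at 0 to 0.3. Stiff (0.15 N m), stays where left. Both arms down measure 53 mm over their outer faces.
- cam_b (a joint): The same for the like arm on the cap's -y side; also positive downwards, 2.09 locked. The two fingers of an open gripper, straddling the cap along the line of the arms, can press down on both arms at once and then close on them to bring them home.
- cam_a_tip (a point): Outer end of the arm on the cap's +y side, mid-thickness, 50 mm from its pivot.
- cam_b_tip (a point): Outer end of the arm on the cap's -y side, mid-thickness, 50 mm from its pivot.
- tank: Fixed buffer tank: blue foot 170 x 150 mm, cream body, white lid, flat top 60 mm above the bench. Origin: centre of the underside, z up. A rigid upright steel neck 32 mm in diameter stands on the lid, top 133 mm above the bench, its edge bevelled 7 mm at 45 degrees from 131 mm down; groove 108 to 119 mm above the bench.
- lid_mid (a point): Centre of the tank's lid, 60 mm above the bench. The neck is clamped 5 to 7.5 mm off this point, to a side that no pose shows. Find it by feel: more than 25 N of the cap on the neck while putting it on is too much.
- gasket_mid (a point): Nominal centre of the neck's top, 133 mm above the bench, directly above the lid's centre (the true one is 5 to 7.5 mm off to some side). On it lies a black gasket 17 mm wide that gives 5 N per mm, at most 3.5 mm. The cap rests on it with its rim 98 mm above the tank's underside (1 mm play all round), about 97 mm once locked.
- gel_stand: Gel casting stand, bystander: blue foot 85 x 150 mm, cream frame 110 mm tall with clear plates and a white cam. Origin under its centre.
- timer: White bench timer lying flat, bystander, 55 x 75 x 18 mm. Origin under its centre.
- spanner: Small steel spanner lying flat, bystander, 120 mm long. Origin near its middle, underneath.

How it is judged:
On the way, in this order (a step that is already met when the one before it is completed fails the run):
1. the cap is seated on the neck, upright, both arms still raised (horizontal distance between cap and tank below 0.0095 m and z of cap in the frame of tank between 0.092 and 0.1 m and angle between cap's own z axis and vertical below 0.08 rad and value of joint each of cam_a, cam_b below 0.7 rad), for 0.3 s.
2. both arms are fully down with the cap drawn onto the gasket (horizontal distance between cap and tank below 0.0095 m and z of cap in the frame of tank between 0.092 and 0.0985 m and angle between cap's own z axis and vertical below 0.08 rad and value of joint each of cam_a, cam_b above 1.95 rad), for 0.2 s.
At the end, for the whole second after the job is handed in: The cap is at rest on the neck, upright within 4.5 degrees, its axis within 9.5 mm of the tank's centre and its rim 92 to 98.5 mm above the tank's underside; both arms are within 0.14 rad of straight down (joint over 1.95); the three bystanders are within 15 mm of where they were (all of step 2 and linear speed of cap below 0.01 m/s and distance of each of gel_stand, timer, spanner from where it was at the start of the episode below 0.015 m); the robot touches nothing.
It fails at once if one cam arm runs about 0.8 rad or more ahead of the other ((value of joint cam_a above 0.9 rad and value of joint cam_b below 0.1 rad) or (value of joint cam_a above 1.2 rad and value of joint cam_b below 0.4 rad) or (value of joint cam_a above 1.5 rad and value of joint cam_b below 0.7 rad) or (value of joint cam_a above 1.8 rad and value of joint cam_b below 1 rad) or (value of joint cam_a above 2 rad and value of joint cam_b below 1.2 rad) or (value of joint cam_b above 0.9 rad and value of joint cam_a below 0.1 rad) or (value of joint cam_b above 1.2 rad and value of joint cam_a below 0.4 rad) or (value of joint cam_b above 1.5 rad and value of joint cam_a below 0.7 rad) or (value of joint cam_b above 1.8 rad and value of joint cam_a below 1 rad) or (value of joint cam_b above 2 rad and value of joint cam_a below 1.2 rad)).
It fails at once if a cam arm is pushed or squeezed with more than 50 N (contact force between the fingers and cam_a above 50 N or contact force between the fingers and cam_b above 50 N).
It fails at once if the cap is pressed against the tank or its neck with more than 25 N while it is put on, arms raised (contact force between cap and tank above 25 N and value of joint each of cam_a, cam_b below 0.35 rad).
It fails at once if a bystander is moved more than 15 mm (distance of any of gel_stand, timer, spanner from where it was at the start of the episode above 0.015 m).
It also fails if it takes over 72 s, if anything falls off the work surface, if the arm or the gripper's body presses on something with over 40 N, if the wrist force passes 120 N, or if a joint passes its speed limit or range.

ROBOT

A 6-joint arm with a two-finger parallel gripper is mounted at the origin on the work surface. World frame = base frame: x ahead of the robot, y to its left, z up, the work surface at z = 0. Lengths are in m, angles in rad, forces in N, time in s.
With the tool pointing down it reaches from about 0.35 to 0.925 m from the base axis. Payload 6.4 kg.
Tool frame: the origin (TCP) lies midway between the tips of the shut fingers; the grasp point (between the pads) lies 19 mm behind it (manip.grip_point_offset is the distance from the TCP to the grasp point, in m); x points along the fingers, z is the direction in which the jaws open and shut, and the axes are right-handed (so a half turn about x gives the same grasp; the last joint's range is limited). The gripper opens to 94 mm and grips with 3 to 60 N. Pads are 16 mm wide; open, the fingers measure 119 mm over their backs; the gripper's body (75 mm by 177 mm) begins 78 mm behind the grasp point.
Start: joints at [-1.483, 0.245, 1.558, -0, 1.339, -0.174], TCP at [0.168, -0.628, 0.205] pointing down, gripper open.
Joint ranges: [-3.13, 3.13], [-1.02, 2.26], [0.13, 2.54], [-0.95, 4.09], [0.21, 2.88], [-2.74, 2.74]. Speed limits (rad/s): [2.57, 2.57, 3.14, 3.14, 3.14, 3.14].

INTERFACE

Orientations are given as a 3x3 rotation matrix whose columns are the frame's x, y, z axes.
In Python, from rig import manip gives the robot as it stands.
- The arm moves only by the tool carry_out, never from a script. Its argument "series" is text: rows parted by semicolons, each of 5 numbers parted by spaces: the shift along the world's x, y, z in mm, then the turn about the world's z in rad, then the closure, from -1 (fully open) to 1 (shut). A call has 1 to 12 rows; each row is the pose to reach, as a shift and turn from the pose measured when the call began; what a row does not reach only later rows make up. A row lasts 1/8 s, in which the tool goes at most 62.5 mm and 10.7 degrees, less where a joint would pass 70% of its speed; a pose out of reach is approached as far as the arm can. A call with a gripper value outside its range is refused whole. The fingers move at their own pace and stop on an object; the grip force is fixed at half the most. Time passes only in rows, so rows that repeat a pose let the fingers close. It gives the time, the measured TCP pose, the force and the opening at its end, in the units of the state.
- manip.sense(): the state, without advancing time (a new reading comes with each control period).
- manip.grab_frame(name): name is "scene" or "top" or "wrist"; returns a dict with "pixels" (420x560x3 uint8, red, green, blue), "depth" (420x560 float32, m along the optical axis (not along the pixel's ray), 0 where there is no reading), "mtx" (3x3 intrinsics, pixels), "origin" and "rotation" of the camera in the world. Camera axes: x right, y up, looking along -z (the intrinsics and any distortion apply to the point x, -y, -z); pixel columns grow to the right and rows downward; lengths in m; the calibration is good to about 2 mm. A picture is of the moment at which its call begins.
- manip.job_done(): hands the job in, once; it reports no verdict.
The state is a dict: "time_s": time; "qpos": joint angles; "qd": joint speeds; "joint_torque": joint torques, N m; "position": TCP position; "tcp_rot": TCP orientation; "contact_force": force on the tool from outside, world axes, zero at the start; "moment": the same for the moment, N m; "width": opening from 0.0 (shut) to 1.0 (fully open).
Only numpy, scipy, OpenCV 4.12 (cv2) and the standard library are available. Lean on these libraries where they do the work, as an engineer would, in place of code of your own. Each camera call takes 0.05 s, during which the arm holds its last target.

## Working session

There is one attempt and no reset: what is moved stays moved. The work goes in short steps, Python scripts to look and compute and a tool call to move; the robot and the scene stay as the last step left them, time stands still between calls to the robot, and variables do not carry over. Pictures are saved under pics/ and viewed, and the job is handed in when it is done.

Besides the shell and the picture viewer there is one more tool, called after "Call:" as name(argument=value, ...), one argument or row to a line, values as JSON. carry_out: Moves the arm, as the interface text tells. Its arguments: {"type":"object","properties":{"series":{"type":"string"}},"required":["series"]}

```bash
ls; mkdir -p pics; cat > h.py <<'E'
import numpy as np, cv2, pickle
from rig import manip
def grab(n,tag):
    f=manip.grab_frame(n); pickle.dump(f,open(f'pics/{tag}.pkl','wb'))
    cv2.imwrite(f'pics/{tag}.png',cv2.cvtColor(f['pixels'],cv2.COLOR_RGB2BGR)); return f
def load(tag): return pickle.load(open(f'pics/{tag}.pkl','rb'))
def pts(f):
    K=f['mtx'];d=f['depth'];v,u=np.mgrid[:d.shape[0],:d.shape[1]]
    x=(u-K[0,2])/K[0,0]*d;y=(v-K[1,2])/K[1,1]*d
    P=np.stack([x,-y,-d],-1)
    return P@np.array(f['rotation']).T+np.array(f['origin'])
E
python3 - <<'E'
from h import *
for n in ['scene','top','wrist']:
    f=grab(n,n+'0'); print(n,f['origin'],f['mtx'].tolist(),[k for k in f],np.round(f['rotation'],3).tolist())
s=manip.sense();print(s)
E
```

```text
pics
scene [1.07328069 0.60879106 0.93780954] [[454.19460363726205, 0.0, 283.6580211146127], [0.0, 454.19460363726205, 211.72142995258625], [0.0, 0.0, 1.0]] ['pixels', 'depth', 'mtx', 'origin', 'rotation'] [[-0.763, -0.502, 0.408], [0.647, -0.595, 0.478], [0.003, 0.628, 0.778]]
top [0.56543158 0.11569512 1.04756987] [[399.3364349298178, 0.0, 277.2251054637122], [0.0, 399.3364349298178, 210.82625086683657], [0.0, 0.0, 1.0]] ['pixels', 'depth', 'mtx', 'origin', 'rotation'] [[-0.023, 0.997, -0.079], [-1.0, -0.024, -0.001], [-0.003, 0.079, 0.997]]
wrist [ 0.23892728 -0.60909392  0.38467833] [[345.7940108286972, 0.0, 276.3300339017075], [0.0, 345.7940108286972, 207.88603839889112], [0.0, 0.0, 1.0]] ['pixels', 'depth', 'mtx', 'origin', 'rotation'] [[0.258, 0.934, 0.248], [-0.966, 0.25, 0.066], [-0.001, -0.256, 0.967]]
{'time_s': 0.15, 'qpos': array([-1.48307353e+00,  2.45646784e-01,  1.55870005e+00, -1.55286131e-05,
        1.33869222e+00, -1.74131427e-01]), 'qd': array([-0.00017816, -0.00237886, -0.00564677, -0.00040792,  0.00137115,
        0.00091713]), 'joint_torque': array([ 1.06293839e-03, -4.16267145e+01, -3.14981246e+01,  6.85453671e-02,
        3.16140451e-02, -8.24889844e-05]), 'position': array([ 0.16820892, -0.62739578,  0.20462113]), 'tcp_rot': array([[-1.41773473e-04,  9.65910721e-01,  2.58875374e-01],
       [ 1.43951195e-03,  2.58875306e-01, -9.65909677e-01],
       [-9.99998954e-01,  2.35713825e-04, -1.42714167e-03]]), 'contact_force': array([-0.39155803,  1.12534614, -1.15805811]), 'moment': array([-0.04781517,  0.00327719,  0.03010379]), 'width': 1.0024993822424717}
```

View pics/scene0.png

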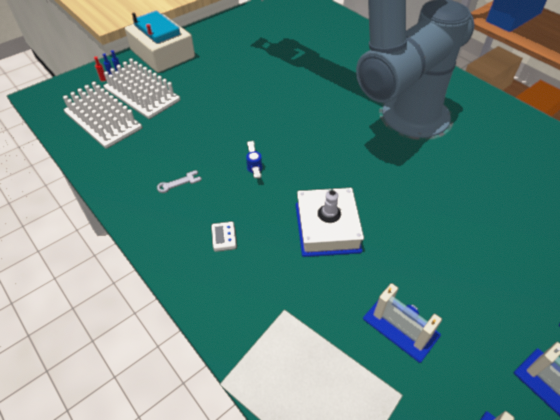

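View pics/top0.png

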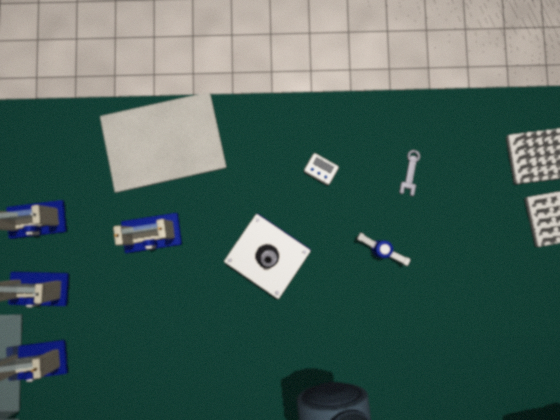

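View pics/wrist0.png

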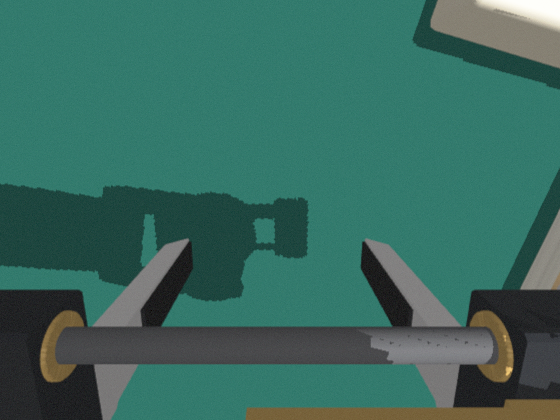

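The top view shows the cap at (384,249), its white arms running from (361,237) to (408,262), the tank lid near (267,256) and the neck's dark top near (267,257). The timer is at (321,168), the spanner at (411,172) and the gel stand at (150,232). Next I measure positions using the depth.

```bash
python3 - <<'E'
from h import *
for n in ['top0','scene0']:
    f=load(n);P=pts(f);rgb=f['pixels'].astype(int)
    R,G,B=rgb[...,0],rgb[...,1],rgb[...,2]
    # workspace box
    X,Y,Z=P[...,0],P[...,1],P[...,2]
    box=(f['depth']>0)&(X>.3)&(X<.65)&(Y<0)&(Y>-.35)&(Z>0.012)&(Z<.08)
    print(n,'cap box',box.sum())
    top=box&(Z>0.042)&(B>R)
    ys,xs=np.nonzero(box); print(' px',xs.min(),xs.max(),ys.min(),ys.max(), 'zmax',np.percentile(Z[box],[50,95,99]))
    blue=box&(B>R+40)
    white=box&(R>130)
    for nm,m in [('blue',blue),('white',white)]:
        Q=P[m];print(nm,m.sum(),Q.mean(0).round(4))
    Q=P[white][:,:2];c=(Q.max(0)+Q.min(0))/2
    C=np.linalg.svd(Q-Q.mean(0))[2][0];t=(Q-Q.mean(0))@C
    print(' dir',C,np.degrees(np.arctan2(C[1],C[0])),t.min(),t.max(), 'mid',Q.mean(0)+C*(t.min()+t.max())/2)
    for sgn in(-1,1):
        e=P[white][sgn*t>0.8*np.abs(t).max()] ;print('  tip',e.mean(0).round(4),e[:,2].max())
    # lid
    lid=(np.abs(Z-.06)<.006)&(R>170)&(X>.3)&(X<.7)&(Y>-.05)&(Y<.35)
    m=lid.astype(np.uint8);nl,lab,st,ce=cv2.connectedComponentsWithStats(m)
    k=1+np.argmax(st[1:,4]);Q=P[lab==k]
    r=cv2.minAreaRect(Q[:,:2].astype(np.float32)*1000);print(' lid',r,np.median(Q[:,2]))
    nk=(Z>.115)&(Z<.145)&(X>.3)&(X<.7)&(Y>-.05)&(Y<.35)&(f['depth']>0)
    Q=P[nk];print(' neck',nk.sum(),Q.mean(0).round(4),Q.min(0).round(4),Q.max(0).round(4))
    Q=P[nk&(Z>.131)];print(' neckT',len(Q),Q.mean(0).round(4) if len(Q) else 0)
f=load('top0')
im=cv2.cvtColor(f['pixels'],cv2.COLOR_RGB2BGR)
a=cv2.resize(im[210:300,220:310],None,fx=4,fy=4,interpolation=0);b=cv2.resize(im[205:295,340:430],None,fx=4,fy=4,interpolation=0)
cv2.imwrite('pics/z0.png',np.hstack([a,b]))
E
```

```text
top0 cap box 512
 px 358 409 233 264 zmax [0.03726579 0.04775913 0.04902038]
blue 181 [ 0.5452 -0.1453  0.0415]
white 305 [ 0.5429 -0.1509  0.0345]
 dir [-0.49035941 -0.87152031] -119.36420733766401 -0.07244632830578737 0.06881409530898758 mid [ 0.54382544 -0.14934355]
  tip [ 0.575  -0.0938  0.0362] 0.041299038971715385
  tip [ 0.5122 -0.2055  0.0353] 0.040224471941141315
 lid ((534.269775390625, 144.4602508544922), (161.3079833984375, 140.97119140625), 54.53594970703125) 0.059250941894478104
 neck 151 [0.5292 0.1407 0.1279] [0.5143 0.1264 0.1206] [0.5443 0.1563 0.1365]
 neckT 37 [0.5281 0.1405 0.1328]
scene0 cap box 352
 px 246 261 141 176 zmax [0.03626897 0.0480902  0.04942207]
blue 187 [ 0.5466 -0.1401  0.0369]
white 177 [ 0.541  -0.1472  0.0371]
 dir [0.49167211 0.87078042] 60.54945626805139 -0.07172202939251145 0.07258384377227571 mid [ 0.54117173 -0.14682735]
  tip [ 0.5092 -0.2035  0.0353] 0.038364202373026735
  tip [ 0.5733 -0.0889  0.0372] 0.040400069693487084
 lid ((531.7892456054688, 146.02432250976562), (164.849853515625, 141.99575805664062), 54.41214370727539) 0.059596853620872525
 neck 124 [0.5298 0.1457 0.1274] [0.5121 0.1276 0.118 ] [0.5416 0.158  0.1355]
 neckT 32 [0.5278 0.1434 0.1326]
```

```bash
python3 - <<'E'
from h import *
f=load('scene0');P=pts(f)
im=cv2.cvtColor(f['pixels'],cv2.COLOR_RGB2BGR)
a=cv2.resize(im[175:265,285:375],None,fx=4,fy=4,interpolation=0);b=cv2.resize(im[120:210,210:300],None,fx=4,fy=4,interpolation=0)
cv2.imwrite('pics/z1.png',np.hstack([a,b]))
E
```

```text
(no output)
```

View pics/z0.png

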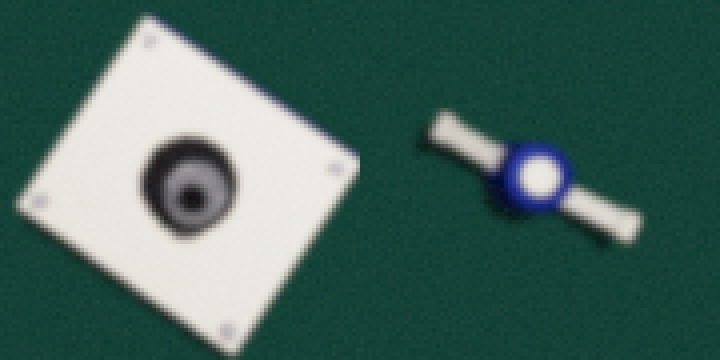

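View pics/z1.png

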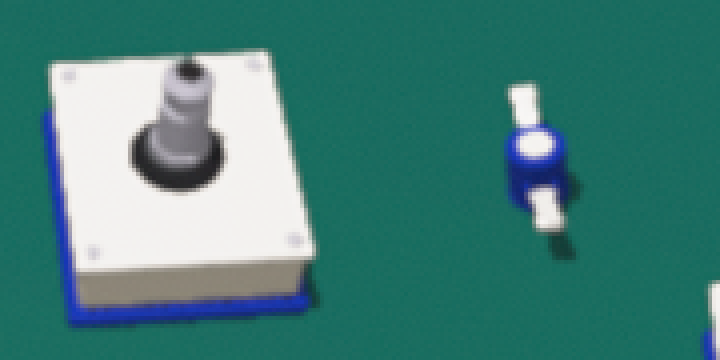

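```bash
cat >> h.py <<'E'
def ray(f,u,v,z):
    K=f['mtx'];d=np.array([(u-K[0,2])/K[0,0],-(v-K[1,2])/K[1,1],-1.])
    d=np.array(f['rotation'])@d;o=np.array(f['origin']);return o+d*(z-o[2])/d[2]
E
python3 - <<'E'
from h import *
for n,g,c in [('top0',(267,258,9),(384,249,14)),('scene0',(332,192,9),(254,157,14))]:
    f=load(n);rgb=f['pixels'].astype(int);v,u=np.mgrid[:420,:560]
    gray=rgb.sum(-1)/3
    Z=pts(f)[...,2]
    # gasket: dark weight near
    m=(np.hypot(u-g[0],v-g[1])<7)&(Z>.125)&(Z<.15); w=np.clip(90-gray,0,None)*m
    print(n,'gasket px',(u*w).sum()/w.sum(),(v*w).sum()/w.sum(), ray(f,(u*w).sum()/w.sum(),(v*w).sum()/w.sum(),.1335), m.sum())
    # cap white top disc
    m=(np.hypot(u-c[0],v-c[1])<c[2])&(rgb[...,0]>140)
    nl,lab,st,ce=cv2.connectedComponentsWithStats(m.astype(np.uint8))
    for k in range(1,nl): print('   white',st[k],ce[k],ray(f,*ce[k],.046),ray(f,*ce[k],.036))
    # lid corners via contour
    lid=((np.abs(Z-.06)<.008)&(rgb[...,0]>150)&(np.hypot(u-g[0],v-g[1])<70)).astype(np.uint8)
    nl,lab,st,ce=cv2.connectedComponentsWithStats(lid);k=1+np.argmax(st[1:,4])
    cs=cv2.findContours((lab==k).astype(np.uint8),cv2.RETR_EXTERNAL,cv2.CHAIN_APPROX_NONE)[0][0]
    W=np.array([ray(f,*p[0],.06)[:2] for p in cs])*1000
    r=cv2.minAreaRect(W.astype(np.float32));print('  lid',r)
    # screws
    h=cv2.approxPolyDP(cs,6,True)[:,0];print(h.tolist(),[ray(f,*p,.06)[:2].round(4).tolist() for p in h])
E
```

```text
top0 gasket px 267.51953690303907 259.34897663841224 [0.52784169 0.14116265 0.1335    ] 107
   white [371 241   4   6  16] [372.625  243.6875] [ 0.55696752 -0.1197408   0.046     ] [ 0.55688302 -0.12209147  0.036     ]
   white [380 244  10  10  82] [384.51219512 248.68292683] [ 0.54385689 -0.14884996  0.046     ] [ 0.54364148 -0.15149126  0.036     ]
   white [391 252   7   7  31] [393.70967742 254.80645161] [ 0.52813682 -0.17106948  0.046     ] [ 0.52776446 -0.17393263  0.036     ]
  lid ((534.6322631835938, 144.08709716796875), (161.45054626464844, 140.90159606933594), 54.4408073425293)
[[256, 215], [225, 261], [278, 297], [309, 250]] [[0.6347, 0.1694], [0.5232, 0.2478], [0.433, 0.1196], [0.5453, 0.0406]]
scene0 gasket px 332.00190476190477 192.3288888888889 [0.52700418 0.14406328 0.1335    ] 83
   white [248 144  11  16  99] [252.27272727 151.72727273] [ 0.53320735 -0.16144172  0.046     ] [ 0.52715142 -0.17007846  0.036     ]
   white [252 167   7   4  25] [255.32 168.56] [ 0.56741433 -0.10380251  0.046     ] [ 0.56174197 -0.11179294  0.036     ]
  lid ((533.3685913085938, 147.55410766601562), (165.16270446777344, 141.6881103515625), 54.379913330078125)
[[351, 188], [333, 189], [341, 210], [333, 223], [317, 216], [329, 189], [298, 191], [304, 242], [362, 239]] [[0.429, 0.1226], [0.4671, 0.095], [0.5008, 0.1582], [0.5446, 0.1747], [0.5595, 0.1336], [0.475, 0.0883], [0.5409, 0.0418], [0.6362, 0.1711], [0.5254, 0.2534]]
```

The cap is at about (0.543, -0.148) with its arm line at about 60.5°. The neck is at about (0.5275, 0.1425), and the lid centre at about (0.534, 0.146). I'll go above the cap and look with the wrist camera.

Call:
carry_out(
  series="40 51 0 0.1 -1;90 115 0 0.25 -1;140 179 0 0.4 -1;188 240 0 0.55 -1;236 301 0 0.7 -1;284 362 0 0.794 -1;330 421 0 0.794 -1;365 466 0 0.794 -1;375 479 -20 0.794 -1;375 479 -40 0.794 -1;375 479 -40 0.794 -1;375 479 -40 0.794 -1",
)

```text
time_s: 1.65
position: [0.5431, -0.1487, 0.1647]
tcp_rot: [[-0.001, 0.492, 0.87], [0.001, 0.87, -0.492], [-1.0, -0.0, -0.001]]
contact_force: [0.0, -0.9, 0.9]
width: 0.998
```

```bash
python3 - <<'E'
from h import *
f=grab('wrist','wrist1');s=manip.sense();print(s['position'],s['tcp_rot'].round(3).tolist(),s['contact_force'],s['qpos'])
E
```

```text
[ 0.54317938 -0.14932995  0.16530387] [[-0.0, 0.493, 0.87], [0.0, 0.87, -0.493], [-1.0, 0.0, -0.0]] [-0.27679084 -0.39802337  0.03073209] [-4.69546390e-01  8.39152074e-02  1.81599150e+00  3.87750581e-05
  1.24204610e+00  4.63430418e-02]
```

View pics/wrist1.png

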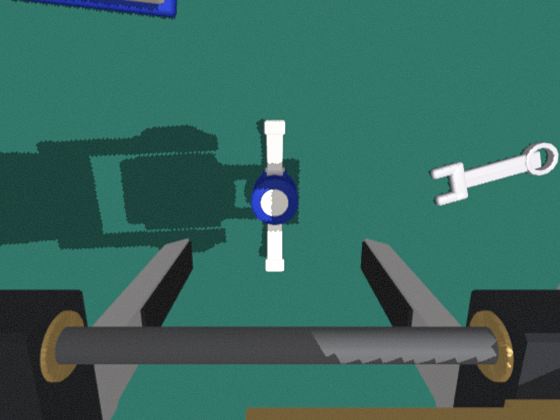

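The wrist view shows the cap at (274,200), centred between the fingers at about 192 and 364, with its arms upright in the picture. I'll cast that point to a position.

```bash
python3 - <<'E'
from h import *
f=load('wrist1');rgb=f['pixels'].astype(int);P=pts(f);v,u=np.mgrid[:420,:560]
m=(rgb.min(-1)>130)&(np.abs(u-274)<25)&(v>110)&(v<280)
n,l,st,ce=cv2.connectedComponentsWithStats(m.astype(np.uint8))
for k in range(1,n):
    if st[k,4]>50: print(st[k],ce[k],P[l==k].mean(0).round(4),P[l==k][:,2].max().round(4),ray(f,*ce[k],.046).round(4))
print(P[262:266,270:280,2].mean(), P[126:132,270:280,2].mean())
E
```

```text
[264 120  21  54 932] [274.25536481 144.85622318] [ 0.5643 -0.1059  0.0322] 0.3449 [ 0.5652 -0.1046  0.046 ]
[260 189  28  27 584] [273.74315068 202.36815068] [ 0.5402 -0.1476  0.0495] 0.3449 [ 0.5398 -0.1484  0.046 ]
[265 224  19  48 751] [274.09986684 249.02796272] [ 0.5149 -0.1924  0.0306] 0.3449 [ 0.5181 -0.1871  0.046 ]
0.03691123333153047 0.0384765390710664
```

Call:
carry_out(
  series="-1 1 -50 0 -1;-1 1 -95 0 -1;-1 1 -130 0 -1;-1 1 -145 0 -1;-1 1 -153 0 -1;-1 1 -153 0 -1;-1 1 -153 0 -1",
)

```text
time_s: 2.58
position: [0.5433, -0.1489, 0.0138]
tcp_rot: [[0.002, 0.493, 0.87], [-0.001, 0.87, -0.493], [-1.0, 0.0, 0.002]]
contact_force: [0.2, 0.3, 1.2]
width: 0.995
```

Call:
carry_out(
  series="0 0 0 0 0.2;0 0 0 0 0.5;0 0 0 0 0.7;0 0 0 0 1;0 0 0 0 1;0 0 0 0 1;0 0 0 0 1;0 0 0 0 1",
)

```text
time_s: 3.58
position: [0.5426, -0.1486, 0.0136]
tcp_rot: [[0.0, 0.493, 0.87], [-0.0, 0.87, -0.493], [-1.0, 0.0, 0.001]]
contact_force: [-2.6, 0.9, 2.9]
width: 0.453
```

Call:
carry_out(
  series="0 0 20 0 1;0 0 60 0 1;0 0 110 0 1;0 0 150 0 1;0 0 150 0 1;-2 45 150 0 1;-5 95 150 0 1;-8 150 150 0 1;-11 200 150 0 1;-14 250 150 0 1;-15 280 150 0 1;-15 290 150 0 1",
)

```text
time_s: 5.08
position: [0.5263, 0.1427, 0.161]
tcp_rot: [[-0.003, 0.491, 0.871], [-0.001, 0.871, -0.491], [-1.0, -0.002, -0.002]]
contact_force: [-0.2, 0.1, -2.5]
width: 0.456
```

Call:
carry_out(
  series="0 0 0 0 1;0 0 0 0 1",
)

```text
time_s: 5.32
position: [0.5259, 0.1417, 0.16]
tcp_rot: [[-0.004, 0.492, 0.87], [-0.001, 0.87, -0.492], [-1.0, -0.003, -0.003]]
contact_force: [0.4, -0.2, -2.0]
width: 0.453
```

```bash
python3 - <<'E'
from h import *
f=grab('wrist','wrist2');f=grab('scene','scene2');s=manip.sense();print(s['position'],s['contact_force'],s['moment'],s['tcp_rot'].round(3).tolist(),s['width'])
im=cv2.imread('pics/scene2.png');w=cv2.imread('pics/wrist2.png')
a=cv2.resize(im[130:260,260:400],None,fx=3,fy=3);cv2.imwrite('pics/z2.png',np.hstack([a,cv2.resize(w,(350,390))]))
E
```

```text
[0.5263551  0.14165083 0.16069207] [ 0.42177594 -0.75345271 -2.15296675] [-0.03845903 -0.07034016 -0.00596655] [[-0.003, 0.493, 0.87], [-0.001, 0.87, -0.493], [-1.0, -0.002, -0.002]] 0.4556320757292548
```

View pics/z2.png

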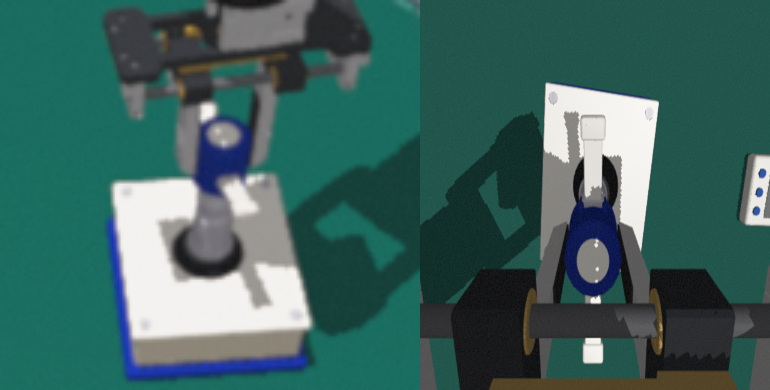

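The cap is held upright above the neck, with both white arms raised. I'll check its axis from the white top disc before lowering.

```bash
python3 - <<'E'
from h import *
for n,c,r in [('scene2',(334,175),10),('wrist2',(276,280),25)]:
    f=load(n);rgb=f['pixels'].astype(int);v,u=np.mgrid[:420,:560]
    R,G,B=[rgb[...,i] for i in range(3)]
    m=(np.hypot(u-c[0],v-c[1])<r)&(R>100)&(abs(R-B)<40)
    k,l,st,ce=cv2.connectedComponentsWithStats(m.astype(np.uint8));P=pts(f)
    for i in range(1,k):
        if st[i,4]>20: print(n,st[i],ce[i],ray(f,*ce[i],.193).round(4),np.median(P[l==i],0).round(4))
E
```

```text
scene2 [325 166   8  12  26] [328.07692308 169.61538462] [0.5262 0.1231 0.193 ] [0.5177 0.1158 0.1829]
scene2 [329 171  11   8  70] [334.11428571 174.34285714] [0.5261 0.1426 0.193 ] [0.5261 0.143  0.1932]
wrist2 [ 252  257   49   48 1868] [276.11884368 280.35653105] [0.5249 0.1413 0.193 ] [0.5252 0.1418 0.194 ]
```

Call:
carry_out(
  series="1 1 -8 0 1;1 1 -15 0 1;1 1 -17 0 1;1 1 -17 0 1",
)

```text
time_s: 5.92
position: [0.5272, 0.1426, 0.1434]
tcp_rot: [[-0.004, 0.493, 0.87], [-0.001, 0.87, -0.493], [-1.0, -0.003, -0.003]]
contact_force: [0.4, -0.4, -1.9]
width: 0.451
```

Call:
carry_out(
  series="0 0 -2 0 1;0 0 -3 0 1;0 0 -3 0 1",
)

```text
time_s: 6.3
position: [0.5272, 0.1427, 0.1404]
tcp_rot: [[-0.004, 0.493, 0.87], [-0.001, 0.87, -0.493], [-1.0, -0.002, -0.003]]
contact_force: [0.0, -0.8, -2.3]
width: 0.455
```

Call:
carry_out(
  series="0 0 -1 0 1;0 0 -2 0 1;0 0 -2 0 1",
)

```text
time_s: 6.68
position: [0.5271, 0.1427, 0.1382]
tcp_rot: [[-0.004, 0.493, 0.87], [-0.001, 0.87, -0.493], [-1.0, -0.003, -0.003]]
contact_force: [0.9, -0.2, -2.3]
width: 0.456
```

Call:
carry_out(
  series="0 0 -1 0 1;0 0 -1.5 0 1;0 0 -1.5 0 1",
)

```text
time_s: 7.05
position: [0.527, 0.1426, 0.1366]
tcp_rot: [[-0.004, 0.493, 0.87], [-0.001, 0.87, -0.493], [-1.0, -0.003, -0.003]]
contact_force: [-0.0, -0.5, -2.7]
width: 0.454
```

Call:
carry_out(
  series="0 0 -1 0 1;0 0 -1.5 0 1;0 0 -1.5 0 1",
)

```text
time_s: 7.42
position: [0.5269, 0.1426, 0.135]
tcp_rot: [[-0.004, 0.493, 0.87], [-0.001, 0.87, -0.493], [-1.0, -0.003, -0.003]]
contact_force: [-0.2, -0.2, -2.2]
width: 0.452
```

Call:
carry_out(
  series="0 0 -1 0 1;0 0 -1 0 1",
)

```text
time_s: 7.68
position: [0.5269, 0.1426, 0.1339]
tcp_rot: [[-0.004, 0.493, 0.87], [-0.001, 0.87, -0.493], [-1.0, -0.003, -0.003]]
contact_force: [-1.2, -0.4, -2.8]
width: 0.455
```

There's no contact with the rim near 120 mm, so the mouth is already past the bevel. I'll keep going in small steps, watching the force.

Call:
carry_out(
  series="0 0 -1.5 0 1;0 0 -3 0 1;0 0 -3 0 1",
)

```text
time_s: 8.05
position: [0.5268, 0.1427, 0.1306]
tcp_rot: [[-0.005, 0.493, 0.87], [-0.001, 0.87, -0.493], [-1.0, -0.003, -0.004]]
contact_force: [0.3, -0.4, -2.5]
width: 0.454
```

Call:
carry_out(
  series="0 0 -1.5 0 1;0 0 -3 0 1;0 0 -4.5 0 1;0 0 -6 0 1;0 0 -6 0 1",
)

```text
time_s: 8.68
position: [0.5268, 0.1427, 0.1245]
tcp_rot: [[-0.005, 0.493, 0.87], [-0.001, 0.87, -0.493], [-1.0, -0.003, -0.004]]
contact_force: [0.3, -0.5, -1.2]
width: 0.451
```

Call:
carry_out(
  series="0 0 -1.5 0 1;0 0 -3 0 1;0 0 -4.5 0 1;0 0 -6 0 1;0 0 -6 0 1",
)

```text
time_s: 9.3
position: [0.5267, 0.1427, 0.1183]
tcp_rot: [[-0.005, 0.493, 0.87], [-0.001, 0.87, -0.493], [-1.0, -0.003, -0.004]]
contact_force: [-0.4, -0.5, -3.4]
width: 0.453
```

Call:
carry_out(
  series="0 0 -1 0 1;0 0 -2 0 1;0 0 -3 0 1;0 0 -3 0 1",
)

```text
time_s: 9.8
position: [0.5267, 0.1427, 0.1151]
tcp_rot: [[-0.005, 0.493, 0.87], [-0.001, 0.87, -0.493], [-1.0, -0.003, -0.004]]
contact_force: [0.3, 0.3, -2.5]
width: 0.454
```

Call:
carry_out(
  series="0 0 -1 0 1;0 0 -2 0 1;0 0 -2 0 1",
)

```text
time_s: 10.18
position: [0.5267, 0.1427, 0.113]
tcp_rot: [[-0.005, 0.493, 0.87], [-0.001, 0.87, -0.493], [-1.0, -0.003, -0.004]]
contact_force: [-0.5, 0.2, -2.0]
width: 0.453
```

Call:
carry_out(
  series="0 0 -0.5 0 1;0 0 -1 0 1;0 0 -1 0 1",
)

```text
time_s: 10.55
position: [0.5267, 0.1427, 0.112]
tcp_rot: [[-0.005, 0.493, 0.87], [-0.001, 0.87, -0.493], [-1.0, -0.003, -0.004]]
contact_force: [0.2, -0.8, -2.8]
width: 0.456
```

Call:
carry_out(
  series="0 0 -0.5 0 1;0 0 -1 0 1;0 0 -1 0 1",
)

```text
time_s: 10.92
position: [0.5267, 0.1428, 0.1111]
tcp_rot: [[-0.005, 0.493, 0.87], [-0.001, 0.87, -0.493], [-1.0, -0.003, -0.004]]
contact_force: [-1.4, -0.7, 0.1]
width: 0.457
```

Call:
carry_out(
  series="0 0 -0.5 0 1;0 0 -1 0 1;0 0 -1 0 1",
)

```text
time_s: 11.3
position: [0.5268, 0.1427, 0.1105]
tcp_rot: [[-0.005, 0.493, 0.87], [-0.001, 0.87, -0.493], [-1.0, -0.003, -0.004]]
contact_force: [-2.9, -1.2, 3.2]
width: 0.455
```

```bash
python3 - <<'E'
from h import *
grab('scene','scene3');grab('wrist','wrist3')
im=cv2.imread('pics/scene3.png');w=cv2.imread('pics/wrist3.png')
a=cv2.resize(im[130:260,260:400],None,fx=3,fy=3);cv2.imwrite('pics/z3.png',np.hstack([a,cv2.resize(w,(350,390))]))
for n,c,r in [('scene3',(334,190),14),('wrist3',(276,280),25)]:
    f=load(n);rgb=f['pixels'].astype(int);v,u=np.mgrid[:420,:560]
    R,G,B=[rgb[...,i] for i in range(3)]
    m=(np.hypot(u-c[0],v-c[1])<r)&(R>100)&(abs(R-B)<40)
    k,l,st,ce=cv2.connectedComponentsWithStats(m.astype(np.uint8));P=pts(f)
    for i in range(1,k):
        if st[i,4]>20: print(n,st[i],ce[i],ray(f,*ce[i],.143).round(4),np.median(P[l==i],0).round(4))
E
```

```text
scene3 [321 178  17  20 151] [328.01324503 187.61589404] [0.5303 0.1329 0.143 ] [0.5309 0.138  0.144 ]
scene3 [340 182   8  21  85] [344.37647059 192.31764706] [0.5114 0.1681 0.143 ] [0.5052 0.1632 0.1347]
wrist3 [ 252  257   49   48 1868] [276.10331906 280.3859743 ] [0.5257 0.142  0.143 ] [0.5261 0.1427 0.1445]
```

View pics/z3.png

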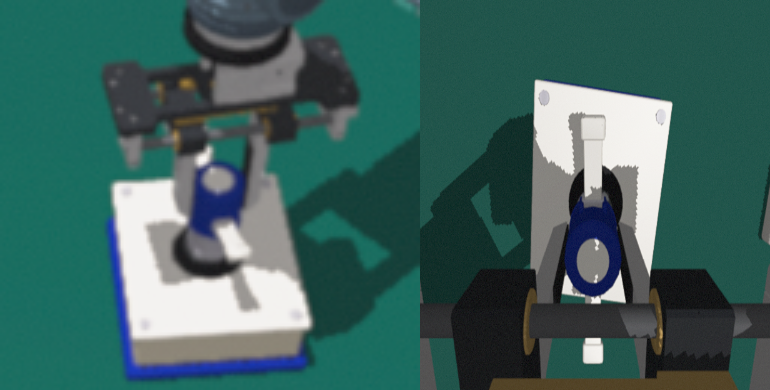

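Contact came on from about -2.5 N to +3.2 N with the rim near 97 mm. That's roughly 1 mm of gasket squeeze, so the cap is seated. Next I let go, rise and turn a quarter.

Call:
carry_out(
  series="0 0 0 0 1;0 0 0 0 1;0 0 0 0 0;0 0 0 0 -0.5;0 0 0 0 -1;0 0 0 0 -1;0 0 0 0 -1;0 0 0 0 -1",
)

```text
time_s: 12.4
position: [0.5269, 0.1427, 0.1106]
tcp_rot: [[-0.004, 0.493, 0.87], [-0.001, 0.87, -0.493], [-1.0, -0.003, -0.004]]
contact_force: [0.6, 0.1, -0.8]
width: 0.982
```

Call:
carry_out(
  series="0 0 10 0 -1;0 0 35 0 -1;0 0 70 0 -1;0 0 80 0.18 -1;0 0 80 0.36 -1;0 0 80 0.54 -1;0 0 80 0.72 -1;0 0 80 0.9 -1;0 0 80 1.08 -1;0 0 80 1.26 -1;0 0 80 1.44 -1;0 0 80 1.56 -1",
)

```text
time_s: 13.9
position: [0.5271, 0.1428, 0.1914]
tcp_rot: [[0.002, -0.867, 0.498], [-0.004, 0.498, 0.867], [-1.0, -0.004, -0.003]]
contact_force: [0.6, 0.1, -0.3]
width: 0.997
```

Call:
carry_out(
  series="0 0 0 0.01 -1;0 0 0 0.01 -1",
)

```text
time_s: 14.15
position: [0.5273, 0.1428, 0.1919]
tcp_rot: [[0.002, -0.871, 0.491], [-0.004, 0.491, 0.871], [-1.0, -0.004, -0.003]]
contact_force: [-0.1, -0.2, -0.2]
width: 1.003
```

```bash
python3 - <<'E'
from h import *
grab('scene','scene4');grab('wrist','wrist4');grab('top','top4')
s=manip.sense();print(s['position'],s['tcp_rot'].round(3).tolist(),s['contact_force'],s['qpos'].round(3))
im=cv2.imread('pics/scene4.png');w=cv2.imread('pics/wrist4.png')
a=cv2.resize(im[130:260,260:400],None,fx=3,fy=3);cv2.imwrite('pics/z4.png',np.hstack([a,cv2.resize(w,(350,390))]))
E
```

```text
[0.52714387 0.1427624  0.19150678] [[0.002, -0.872, 0.49], [-0.004, 0.49, 0.872], [-1.0, -0.004, -0.003]] [ 0.22725666 -0.05431532 -0.38766538] [ 0.059  0.015  1.838 -0.005  1.288 -0.998]
```

View pics/z4.png

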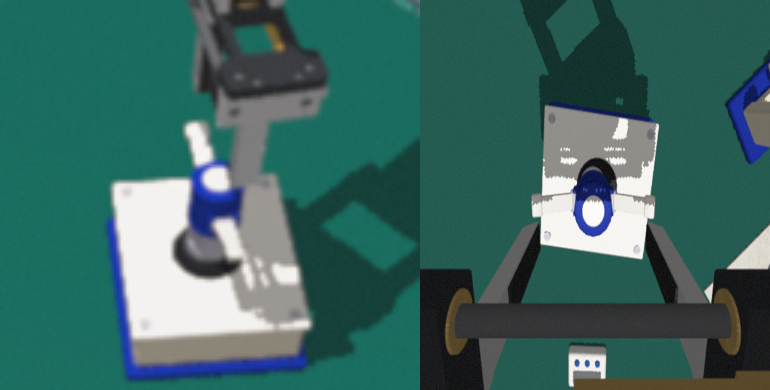

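View pics/wrist4.png

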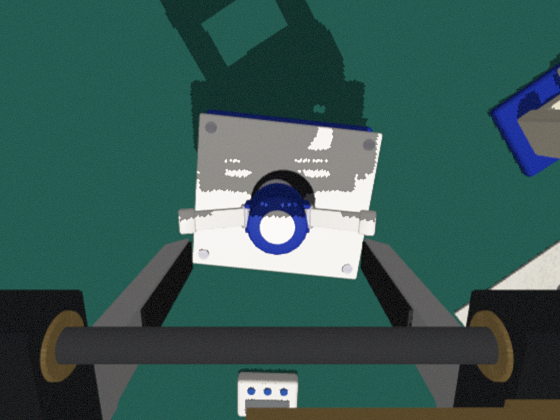

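The cap sits upright on the neck at (277,225) in the wrist view. Both arms are still raised and nearly in line with the fingers, with tips at (187,222) and (369,223). I'll measure centring and yaw.

```bash
python3 - <<'E'
from h import *
s=manip.sense();T=s['position'];R=s['tcp_rot']
for n,c,r in [('scene4',(332,191),9),('wrist4',(277,228),18)]:
    f=load(n);rgb=f['pixels'].astype(int);v,u=np.mgrid[:420,:560]
    Rr,B=rgb[...,0],rgb[...,2]; P=pts(f)
    m=(np.hypot(u-c[0],v-c[1])<r)&(Rr>150)&(abs(Rr-B)<40)&(P[...,2]>.135)
    k,l,st,ce=cv2.connectedComponentsWithStats(m.astype(np.uint8))
    for i in range(1,k):
        if st[i,4]>20:
            q=ray(f,*ce[i],.144);print(n,st[i],q.round(4),np.median(P[l==i],0).round(4),'in tool yz',(R.T@(q-T))[1:].round(4))
f=load('wrist4');rgb=f['pixels'].astype(int);P=pts(f);v,u=np.mgrid[:420,:560]
for lo,hi in [(170,250),(303,385)]:
    m=(u>lo)&(u<hi)&(v>195)&(v<240)&(P[...,2]>.11)&(P[...,2]<.16)&(rgb[...,0]>100)
    Q=(P[m]-T)@R; z=Q[:,2]; pf=np.polyfit(z,Q[:,0],1); py=np.polyfit(z,Q[:,1],1)
    print(m.sum(),'z',z.min(),z.max(),'slope deg',np.degrees(np.arctan(pf[0])),'yaw',py, 'height at 53', T[2]-np.polyval(pf,np.sign(z.mean())*.053))
E
```

```text
scene4 [328 186   9   8  60] [0.5279 0.1435 0.144 ] [0.5293 0.143  0.1441] in tool yz [-0.0001  0.0012]
wrist4 [260 214  35  30 828] [0.527  0.1416 0.144 ] [0.5267 0.1415 0.145 ] in tool yz [-0.0003 -0.001 ]
1430 z -0.07251293398065263 -0.020500529078782748 slope deg 18.18056734665039 yaw [0.00061479 0.00249928] height at 53 0.13005560938536703
1442 z 0.018603750875701857 0.06982525819705113 slope deg -18.63169469659236 yaw [-0.00248265  0.00192576] height at 53 0.13174236111870802
```

Centred within about 1 mm, and both arms are about 18° above level. Now down onto both arms.

Call:
carry_out(
  series="0 0 -20 0 -1;0 0 -40 0 -1;0 0 -51 0 -1;0 0 -53 0 -1;0 0 -53 0 -1",
)

```text
time_s: 14.92
position: [0.5276, 0.1428, 0.1391]
tcp_rot: [[0.003, -0.871, 0.491], [-0.004, 0.49, 0.871], [-1.0, -0.004, -0.002]]
contact_force: [-0.5, 0.2, 0.4]
width: 1.001
```

Call:
carry_out(
  series="0 0 -1 0 -1;0 0 -2 0 -1;0 0 -3 0 -1;0 0 -4 0 -1;0 0 -4 0 -1",
)

```text
time_s: 15.55
position: [0.5275, 0.1428, 0.135]
tcp_rot: [[0.002, -0.871, 0.49], [-0.004, 0.49, 0.871], [-1.0, -0.004, -0.003]]
contact_force: [0.2, -0.2, 0.2]
width: 1.003
```

Call:
carry_out(
  series="0 0 -1 0 -1;0 0 -2 0 -1;0 0 -3 0 -1;0 0 -4 0 -1;0 0 -4 0 -1",
)

```text
time_s: 16.18
position: [0.5274, 0.1428, 0.1308]
tcp_rot: [[0.002, -0.871, 0.49], [-0.004, 0.49, 0.871], [-1.0, -0.004, -0.003]]
contact_force: [-0.5, -0.4, -0.5]
width: 0.999
```

Call:
carry_out(
  series="0 0 -1 0 -1;0 0 -2 0 -1;0 0 -3 0 -1;0 0 -4 0 -1;0 0 -4 0 -1",
)

```text
time_s: 16.8
position: [0.5276, 0.1428, 0.1275]
tcp_rot: [[0.002, -0.871, 0.49], [-0.004, 0.49, 0.871], [-1.0, -0.004, -0.003]]
contact_force: [-0.9, -0.4, 5.4]
width: 0.999
```

Call:
carry_out(
  series="0 0 -1 0 -1;0 0 -2 0 -1;0 0 -3 0 -1;0 0 -4 0 -1;0 0 -4 0 -1",
)

```text
time_s: 17.42
position: [0.5283, 0.1432, 0.1257]
tcp_rot: [[0.004, -0.872, 0.49], [-0.004, 0.49, 0.872], [-1.0, -0.005, -0.001]]
contact_force: [-4.4, 0.1, 11.5]
width: 0.998
```

Call:
carry_out(
  series="0 0 -1 0 -1;0 0 -2 0 -1;0 0 -3 0 -1;0 0 -4 0 -1;0 0 -4 0 -1",
)

```text
time_s: 18.05
position: [0.5288, 0.1436, 0.1238]
tcp_rot: [[0.005, -0.872, 0.49], [-0.003, 0.49, 0.872], [-1.0, -0.006, -0.001]]
contact_force: [-4.6, 0.8, 12.7]
width: 1.002
```

Call:
carry_out(
  series="-0.5 -0.5 -2 0 -1;-0.5 -0.5 -4 0 -1;-0.5 -0.5 -6 0 -1;-0.5 -0.5 -8 0 -1;-0.5 -0.5 -8 0 -1",
)

```text
time_s: 18.68
position: [0.5295, 0.1436, 0.1182]
tcp_rot: [[0.007, -0.872, 0.49], [-0.002, 0.49, 0.872], [-1.0, -0.007, 0.001]]
contact_force: [-3.5, 0.6, 12.6]
width: 1.001
```

```bash
python3 - <<'E'
from h import *
grab('scene','scene5');grab('wrist','wrist5')
im=cv2.imread('pics/scene5.png');w=cv2.imread('pics/wrist5.png')
a=cv2.resize(im[130:260,260:400],None,fx=3,fy=3);cv2.imwrite('pics/z5.png',np.hstack([a,w[60:450,90:460][:390]  if 0 else cv2.resize(w[130:330,140:420],(380,390))]))
E
```

```text
(no output)
```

View pics/z5.png

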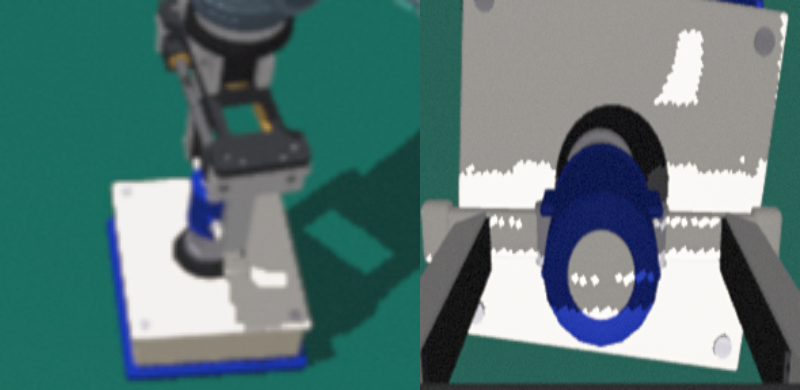

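Both fingers rest on both arms, which are now about level and even. Pressing on, with a small correction in x.

Call:
carry_out(
  series="-1.5 -0.5 -4 0 -1;-1.5 -0.5 -6 0 -1;-1.5 -0.5 -8 0 -1;-1.5 -0.5 -10 0 -1;-1.5 -0.5 -10 0 -1",
)

```text
time_s: 19.4
position: [0.5297, 0.1437, 0.1108]
tcp_rot: [[0.011, -0.872, 0.49], [-0.001, 0.49, 0.872], [-1.0, -0.01, 0.004]]
contact_force: [-2.8, 1.0, 10.7]
width: 0.998
```

Call:
carry_out(
  series="-1.5 -0.5 -4 0 -1;-1.5 -0.5 -6 0 -1;-1.5 -0.5 -8 0 -1;-1.5 -0.5 -10 0 -1;-1.5 -0.5 -10 0 -1",
)

```text
time_s: 20.02
position: [0.5305, 0.1435, 0.1037]
tcp_rot: [[0.016, -0.872, 0.489], [-0.001, 0.49, 0.872], [-1.0, -0.014, 0.007]]
contact_force: [-1.7, -0.2, 11.6]
width: 0.998
```

```bash
python3 - <<'E'
from h import *
grab('scene','scene6');grab('wrist','wrist6')
im=cv2.imread('pics/scene6.png');w=cv2.imread('pics/wrist6.png')
a=cv2.resize(im[130:260,260:400],None,fx=3,fy=3);cv2.imwrite('pics/z6.png',np.hstack([a,cv2.resize(w[130:330,140:420],(380,390))]))
E
```

```text
(no output)
```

View pics/z6.png

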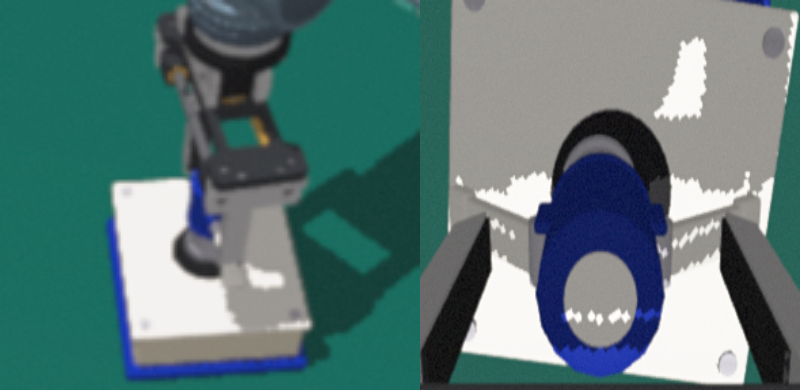

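Call:
carry_out(
  series="-3 -1 -4 0 -1;-3 -1 -6 0 -1;-3 -1 -8 0 -1;-3 -1 -10 0 -1;-3 -1 -10 0 -1",
)

```text
time_s: 20.75
position: [0.5303, 0.1427, 0.0967]
tcp_rot: [[0.022, -0.872, 0.489], [-0.0, 0.489, 0.872], [-1.0, -0.02, 0.01]]
contact_force: [0.1, -0.8, 10.7]
width: 1.001
```

Call:
carry_out(
  series="-2.5 -1 -4 0 -1;-2.5 -1 -6 0 -1;-2.5 -1 -8 0 -1;-2.5 -1 -8 0 -1",
)

```text
time_s: 21.25
position: [0.5303, 0.1418, 0.0913]
tcp_rot: [[0.028, -0.872, 0.489], [-0.0, 0.489, 0.872], [-1.0, -0.024, 0.014]]
contact_force: [0.4, -0.3, 10.4]
width: 1.0
```

```bash
python3 - <<'E'
from h import *
grab('scene','scene7');grab('wrist','wrist7')
im=cv2.imread('pics/scene7.png');w=cv2.imread('pics/wrist7.png')
a=cv2.resize(im[130:260,260:400],None,fx=3,fy=3);cv2.imwrite('pics/z7.png',np.hstack([a,cv2.resize(w[130:330,140:420],(380,390))]))
E
```

```text
(no output)
```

View pics/z7.png

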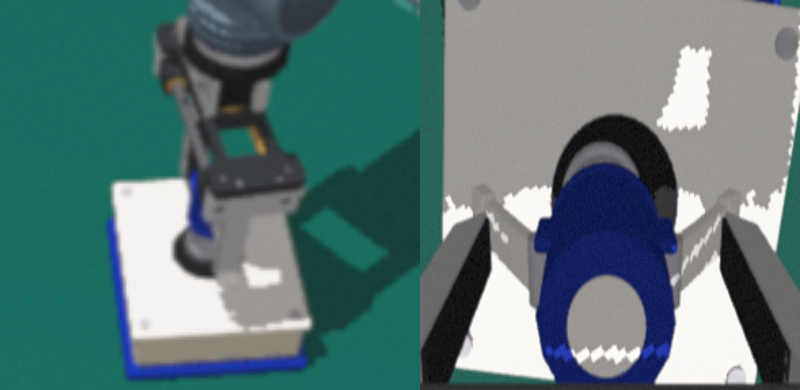

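Arms remain even, about 45° below level. One longer press down comes next, then I close.

Call:
carry_out(
  series="-2.5 0 -4 0 -1;-2.5 0 -6 0 -1;-2.5 0 -8 0 -1;-2.5 0 -10 0 -1;-2.5 0 -12 0 -1;-2.5 0 -12 0 -1",
)

```text
time_s: 22.1
position: [0.53, 0.1419, 0.0813]
tcp_rot: [[0.033, -0.872, 0.489], [0.0, 0.489, 0.872], [-0.999, -0.029, 0.016]]
contact_force: [-0.3, 0.5, 6.6]
width: 0.999
```

```bash
python3 - <<'E'
from h import *
grab('scene','scene8');grab('wrist','wrist8')
im=cv2.imread('pics/scene8.png');w=cv2.imread('pics/wrist8.png')
a=cv2.resize(im[130:260,260:400],None,fx=3,fy=3);cv2.imwrite('pics/z8.png',np.hstack([a,cv2.resize(w[130:330,140:420],(380,390))]))
E
```

```text
(no output)
```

View pics/z8.png

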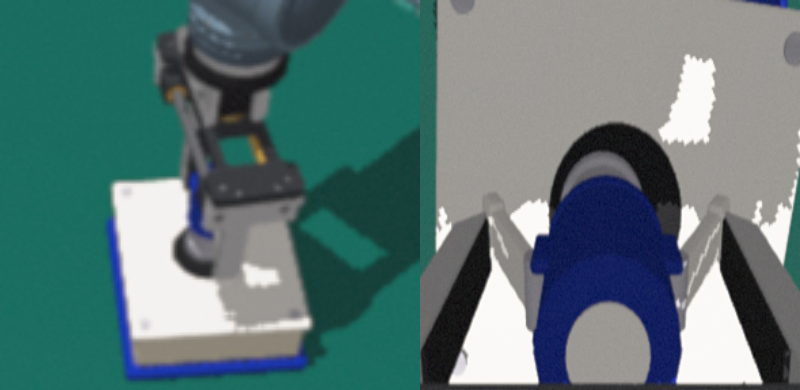

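The arms are steep and even, with tips just inside the fingers. Now I close slowly on them.

Call:
carry_out(
  series="-1 0 -2 0 -0.95;-1 0 -3 0 -0.9;-1 0 -3 0 -0.85;-1 0 -3 0 -0.8;-1 0 -3 0 -0.75;-1 0 -3 0 -0.7;-1 0 -3 0 -0.65;-1 0 -3 0 -0.65",
)

```text
time_s: 23.2
position: [0.529, 0.1418, 0.0781]
tcp_rot: [[0.033, -0.872, 0.489], [0.0, 0.489, 0.872], [-0.999, -0.029, 0.016]]
contact_force: [1.5, -0.2, 2.3]
width: 0.827
```

Call:
carry_out(
  series="0 0 0 0 -0.6;0 0 0 0 -0.55;0 0 0 0 -0.5;0 0 0 0 -0.45;0 0 0 0 -0.4;0 0 0 0 -0.35;0 0 0 0 -0.35",
)

```text
time_s: 24.08
position: [0.5282, 0.1418, 0.0773]
tcp_rot: [[0.031, -0.872, 0.489], [-0.0, 0.489, 0.872], [-1.0, -0.027, 0.015]]
contact_force: [0.7, -0.2, -4.5]
width: 0.676
```

```bash
python3 - <<'E'
from h import *
grab('scene','scene9');grab('wrist','wrist9')
im=cv2.imread('pics/scene9.png');w=cv2.imread('pics/wrist9.png')
a=cv2.resize(im[130:260,260:400],None,fx=3,fy=3);cv2.imwrite('pics/z9.png',np.hstack([a,cv2.resize(w[130:330,140:420],(380,390))]))
E
```

```text
(no output)
```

View pics/z9.png

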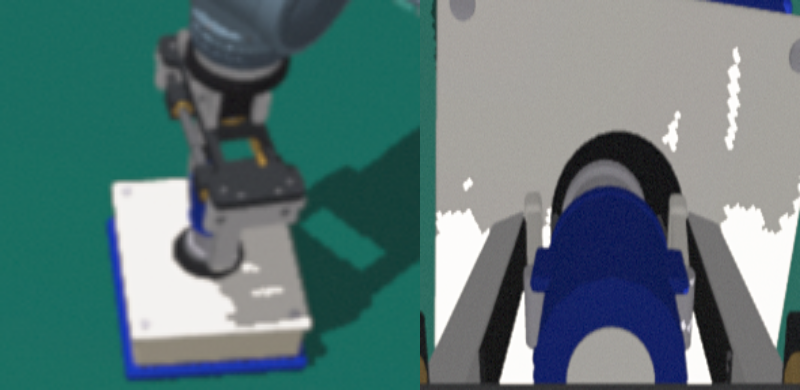

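Arms still in step, nearly vertical. Closing the rest.

Call:
carry_out(
  series="0 0 0 0 -0.3;0 0 0 0 -0.25;0 0 0 0 -0.2;0 0 0 0 -0.16;0 0 0 0 -0.12;0 0 0 0 -0.08;0 0 0 0 -0.04;0 0 0 0 0;0 0 0 0 0",
)

```text
time_s: 25.3
position: [0.5282, 0.1427, 0.0768]
tcp_rot: [[0.032, -0.871, 0.489], [0.002, 0.49, 0.872], [-0.999, -0.027, 0.017]]
contact_force: [4.4, 5.3, -13.7]
width: 0.554
```

Call:
carry_out(
  series="0 0 0 0 0.1;0 0 0 0 0.3;0 0 0 0 0.6;0 0 0 0 1;0 0 0 0 1;0 0 0 0 1;0 0 0 0 1;0 0 0 0 1",
)

```text
time_s: 26.3
position: [0.5283, 0.1427, 0.0768]
tcp_rot: [[0.032, -0.871, 0.489], [0.002, 0.49, 0.872], [-0.999, -0.027, 0.017]]
contact_force: [3.2, 3.0, -10.8]
width: 0.55
```

```bash
python3 - <<'E'
from h import *
grab('scene','scene10');grab('wrist','wrist10')
im=cv2.imread('pics/scene10.png');w=cv2.imread('pics/wrist10.png')
a=cv2.resize(im[130:260,260:400],None,fx=3,fy=3);cv2.imwrite('pics/z10.png',np.hstack([a,cv2.resize(w[130:330,140:420],(380,390))]))
E
```

```text
(no output)
```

View pics/z10.png

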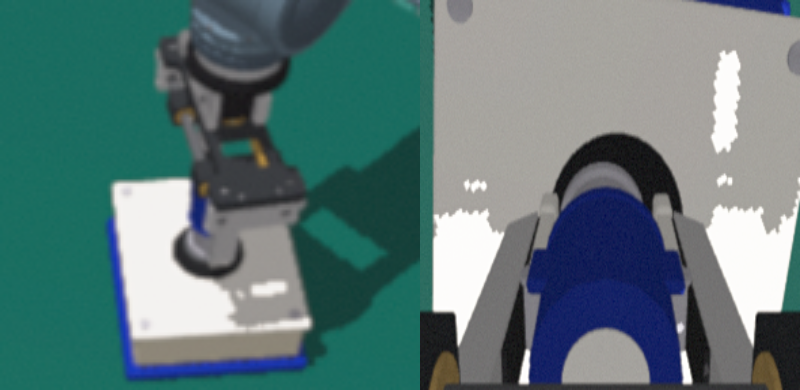

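The opening is about 52 mm, which matches both arms being home (53 mm nominal). Releasing.

Call:
carry_out(
  series="0 0 -1 0 0.3;0 0 -1 0 -0.1;0 0 -1 0 -0.4;0 0 -1 0 -0.7;0 0 -1 0 -1;0 0 -1 0 -1;0 0 -1 0 -1;0 0 -1 0 -1;0 0 -1 0 -1",
)

```text
time_s: 27.52
position: [0.5282, 0.1427, 0.0758]
tcp_rot: [[0.032, -0.872, 0.489], [0.002, 0.49, 0.872], [-0.999, -0.027, 0.017]]
contact_force: [-1.1, -0.5, 0.3]
width: 1.0
```

Call:
carry_out(
  series="0 0 20 0 -1;0 0 60 0 -1;0 0 110 0 -1;0 0 150 0 -1;-20 0 170 0 -1;-60 -40 180 0 -1;-100 -90 180 0 -1;-110 -130 180 0 -1;-110 -160 180 0 -1;-110 -160 180 0 -1",
)

```text
time_s: 28.78
position: [0.4181, -0.0185, 0.2559]
tcp_rot: [[0.032, -0.87, 0.492], [0.002, 0.493, 0.87], [-0.999, -0.027, 0.017]]
contact_force: [-0.4, -0.3, 0.7]
width: 1.001
```

```bash
python3 - <<'E'
from h import *
f=grab('scene','scene11');grab('top','top11')
im=cv2.imread('pics/scene11.png');w=cv2.imread('pics/top11.png')
a=cv2.resize(im[160:260,285:385],(390,390));cv2.imwrite('pics/z11.png',np.hstack([a,cv2.resize(w[205:305,217:317],(390,390))]))
cv2.imwrite('pics/z12.png',cv2.resize(w,(560,420)))
s=manip.sense();print(s['position'],s['contact_force'],s['width'])
for n,c,r in [('scene11',(332,191),9),('top11',(267,258),9)]:
    f=load(n);P=pts(f);rgb=f['pixels'].astype(int);v,u=np.mgrid[:420,:560]
    m=(P[...,2]>.135)&(P[...,2]<.16)&(np.hypot(u-c[0],v-c[1])<20)
    print(n,m.sum(),P[m].mean(0).round(4),np.percentile(P[m][:,2],[20,50,80]).round(4))
    m=(P[...,2]>.062)&(P[...,2]<.16)&(np.hypot(u-c[0],v-c[1])<40)
    Q=P[m]-[.5273,.1427,0]; d=Q[:,:2]@[.49,.872]; e=Q[:,:2]@[.872,-.49]
    print('extent along arm line',np.percentile(d,[1,99]).round(4),'across',np.percentile(e,[1,99]).round(4))
E
```

```text
[ 0.4181989  -0.01694173  0.25574525] [ 0.01674905  0.25633006 -0.27525679] 0.9987082726513774
scene11 226 [0.5287 0.1447 0.1421] [0.1407 0.1424 0.144 ]
extent along arm line [-0.065   0.0463] across [-0.0617  0.0597]
top11 279 [0.5293 0.1405 0.1423] [0.1408 0.1423 0.1437]
extent along arm line [-0.0726  0.0742] across [-0.0626  0.069 ]
```

View pics/z11.png

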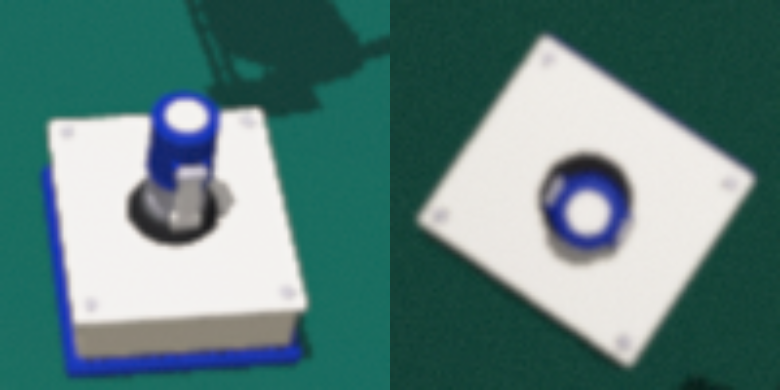

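View pics/z12.png

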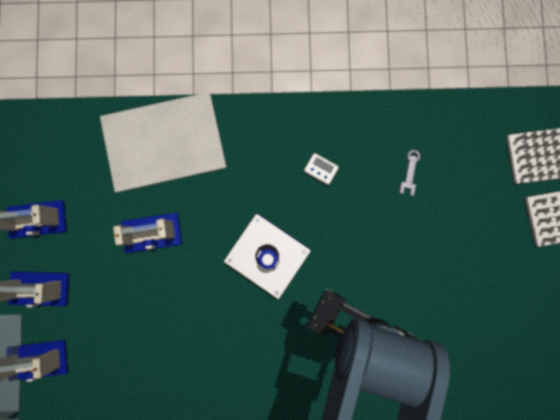

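```bash
python3 - <<'E'
from h import *
for n,c in [('scene11',(332,200)),('top11',(267,258))]:
    f=load(n);P=pts(f)
    Q=P-[.528,.1425,0]; d=Q[...,0]*.49+Q[...,1]*.872; e=Q[...,0]*.872-Q[...,1]*.49;Z=P[...,2]
    for s in (1,-1):
        m=(np.abs(e)<.006)&(s*d>.018)&(s*d<.045)&(Z>.066)&(Z<.125)
        for lo in np.arange(.066,.125,.01):
            k=m&(Z>=lo)&(Z<lo+.01)
            if k.sum()>2: print(n,s,round(lo+.005,3),k.sum(),np.median(s*d[k]).round(4), (s*d[k]).max().round(4))
E
```

```text
scene11 1 0.071 12 0.0255 0.0271
scene11 1 0.081 11 0.0246 0.0268
scene11 1 0.091 15 0.0245 0.0259
scene11 1 0.101 13 0.0257 0.027
scene11 1 0.111 14 0.0253 0.0268
scene11 1 0.121 20 0.0211 0.027
top11 1 0.121 14 0.0235 0.0262
top11 -1 0.121 13 0.0254 0.0278
```

The +y arm reads vertical in depth: its outer face stays at 25 mm all the way down. I'll try the wrist camera for the other arm.

```bash
python3 - <<'E'
from h import *
f=grab('wrist','wrist12');P=pts(f);print(f['origin'])
Q=P-[.528,.1425,0]; d=Q[...,0]*.49+Q[...,1]*.872; e=Q[...,0]*.872-Q[...,1]*.49;Z=P[...,2]
m=(np.abs(e)<.008)&(-d>.018)&(-d<.06)&(Z>.064)&(Z<.125)
for lo in np.arange(.064,.125,.01):
    k=m&(Z>=lo)&(Z<lo+.01)
    if k.sum()>2: print(round(lo+.005,3),k.sum(),np.median(-d[k]).round(4))
E
```

```text
[0.34643309 0.01841032 0.43384366]
0.069 25 0.0283
0.079 64 0.028
0.089 49 0.0279
0.099 54 0.0278
0.109 55 0.0278
0.119 168 0.0262
0.129 20 0.0231
```

View pics/wrist12.png

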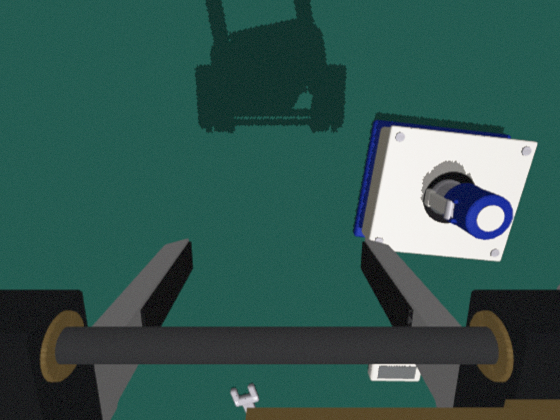

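The wrist view shows the −y arm lying flat along the cap at (438,203), with its face at 28 mm all the way down. The two faces add up to about 53 mm, as specified. The bystanders are at the same pixels as at the start, so I'm handing in.

```bash
python3 -c "
from rig import manip
print(manip.job_done())"
```

```text
the job is handed in; nothing more can be done
None
```

The cap is on the neck with both cam arms down and locked, and I handed the job in at about 29 s of the 72 s allowed. The hand-in gives no verdict.

- **Putting it on:** I gripped the cap on its plain sides and lowered it over the neck in small steps. There was no contact until the gasket. The force there rose by about 5 to 6 N, with the rim near 97 mm and the arms still raised. I then let go.
- **Swinging the arms:** I turned the gripper a quarter and pressed both arms down together. The wrist showed about 13 N in total. Then I closed slowly until the opening read about 52 mm, released and backed away. The pictures showed the arms even at every check.
- **Last checks:**
  - Both arms are vertical in the depth readings, and their outer faces measure about 53 mm across, as specified.
  - The cap looks upright. Its top reads about 143 mm high, which puts the rim near 97 mm.
  - The gripper is clear of everything, and the gel stand, timer and spanner look unmoved by eye.
- **Disagreements:** The cameras differ by 2 to 4 mm on the cap and neck positions. By those readings the cap's axis is 5 to 8.5 mm from the lid's centre, against a limit of 9.5 mm. The tool also tilted about 2° while pressing, with no visible effect.

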